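# Line up the pots and hold the packing crate open

## Task

Get the packing ready for the colleague across the table: stand the two stray collared pots upright on the low wooden shelf so that they make one neat, straight row of three with the matching pot already there, along the middle of the shelf and side by side about a finger's width apart; do not let a pot drop onto the shelf. Then raise the wooden crate's hinged lid to 60 degrees from closed and keep holding it there: it falls shut if let go, so finish with the gripper still holding the lid. Leave the other ceramics where they are.

Things in the scene. Friction and masses are not known exactly. Their poses are not given: they have to be found in the camera images.
- pot_a: Small round open terracotta plant pot: 60 mm high; a vertical collar 58 mm across forms the top 20 mm, below it the body tapers from 50 mm to a 45 mm foot; wall 4 mm; 0.10 to 0.17 kg. The collar is the place to grip. Origin at the centre of its underside, z up its axis; its yaw means nothing. A stray: starts on the table in the line in front of the shelf.
- pot_b: Small round open terracotta plant pot: 60 mm high; a vertical collar 58 mm across forms the top 20 mm, below it the body tapers from 50 mm to a 45 mm foot; wall 4 mm; 0.10 to 0.17 kg. The collar is the place to grip. Origin at the centre of its underside, z up its axis; its yaw means nothing. A stray, same as pot_a: starts on the table in the line in front of the shelf.
- pot_c: Small round open terracotta plant pot: 60 mm high; a vertical collar 58 mm across forms the top 20 mm, below it the body tapers from 50 mm to a 45 mm foot; wall 4 mm; 0.10 to 0.17 kg. The collar is the place to grip. Origin at the centre of its underside, z up its axis; its yaw means nothing. This one already stands on the shelf's long middle line, anywhere from one end to the other.
- shelf_top (a point): Centre of the top face of the low shelf, a fixed wooden board 120 mm (its x, depth) by 300 mm (its y, length), top 30 mm above the table. The row runs along its y axis through this point.
- lid_hinge (a point): Middle of the lid's hinge line, on the crate's rim nearest the robot, 100.5 mm above the table; the lid's underside starts here. The point turns with the lid: y along the hinge, x along the lid to its free edge (away from the robot), z the lid's outward normal (up when closed). The lid is plywood, 200 mm (x) by 240 mm (y), 10 mm thick.
- crate_in (a point): Centre of the inner floor (6 mm above the table) of the fixed slatted wooden crate under the lid: 200 mm (x) by 240 mm (y), 100 mm high, with two partitions. Its x points from the hinge side to the side where the lid opens.
- lid_handle (a point): Middle of the round steel bar handle on top of the lid: 100 mm long along y, 11 mm thick, its axis 35 mm off the lid's outer face, carried by a post at each end. In the lid's frame it lies 170 mm along x and 45 mm along z from lid_hinge; 145.5 mm above the table when closed. The point turns with the lid.
- lid (a joint): Angle of the lid in rad: 0 closed (as it starts), growing as the free edge rises and swings back towards the robot; 60 degrees = 1.047; stop at 1.40. Almost no friction: the lid (about 0.3 to 0.65 kg) falls shut from any angle.
- bowl: Bystander: low round open terracotta bowl, 90 mm across, 40 mm high, standing in the front line with the stray pots. Origin at the centre of its underside.
- vase: Bystander: narrow-necked blue glazed vase, 72 mm across, 140 mm high. Origin at the centre of its underside.
- dish: Bystander: rectangular blue glazed open dish, 90 x 130 mm, 35 mm high. Origin at the centre of its underside.
- saucers: Bystander: pile of terracotta saucers, 110 mm across, 32 mm high. Origin at the centre of its underside.
- jar: Bystander: white jar with a cork lid, 72 mm across, 100 mm high. Origin at the centre of its underside.
- mug: Bystander: white mug, 80 mm across, 90 mm high, with a handle. Origin at the centre of its underside.
Things that resemble listed ones, but are neither listed nor needed, are in the scene too. Leave any blue or yellow look-alike of the pot_a alone. Leave any turquoise look-alike of the pot_b alone.

How it is judged (in metres and radians):
On the way, in this order (a step that is already met when the one before it is completed fails the run):
1. the three pots stand released in a neat row along the shelf, with the lid still down (x of pot_a in the frame of shelf_top between -0.015 and 0.015 m and z of pot_a in the frame of shelf_top between -0.006 and 0.006 m and angle between each of pot_a, pot_b, pot_c's own z axis and vertical below 0.08 rad and linear speed of each of pot_a, pot_b, pot_c below 0.03 m/s and contact force between the fingers and pot_a below 0.05 N and x of pot_b in the frame of shelf_top between -0.015 and 0.015 m and z of pot_b in the frame of shelf_top between -0.006 and 0.006 m and contact force between the fingers and pot_b below 0.05 N and x of pot_c in the frame of shelf_top between -0.015 and 0.015 m and z of pot_c in the frame of shelf_top between -0.006 and 0.006 m and contact force between the fingers and pot_c below 0.05 N and ((horizontal distance between pot_a and pot_b between 0.056 and 0.09 m and horizontal distance between pot_a and pot_c between 0.056 and 0.09 m and horizontal distance between pot_b and pot_c above 0.112 m) or (horizontal distance between pot_b and pot_a between 0.056 and 0.09 m and horizontal distance between pot_b and pot_c between 0.056 and 0.09 m and horizontal distance between pot_a and pot_c above 0.112 m) or (horizontal distance between pot_c and pot_a between 0.056 and 0.09 m and horizontal distance between pot_c and pot_b between 0.056 and 0.09 m and horizontal distance between pot_a and pot_b above 0.112 m)) and value of joint lid below 0.1 rad), for 0.3 s.
2. the lid is raised to 60 degrees by the gripper (value of joint lid between 0.943 and 1.152 rad and velocity of joint lid between -0.05 and 0.05 rad/s and contact force between the fingers and lid above 0.4 N), for 0.3 s.
At the end, for the whole second after the job is handed in: The gripper still holds the lid, at rest at 60 degrees (within 6 degrees) from closed, touching it with more than 0.4 N; and the three pots stand upright, at rest and untouched on the shelf, each within 15 mm of its long middle line, neighbours with about 0 to 32 mm of clear gap (all of step 2 and x of pot_a in the frame of shelf_top between -0.015 and 0.015 m and z of pot_a in the frame of shelf_top between -0.006 and 0.006 m and angle between each of pot_a, pot_b, pot_c's own z axis and vertical below 0.08 rad and linear speed of each of pot_a, pot_b, pot_c below 0.03 m/s and contact force between the fingers and pot_a below 0.05 N and x of pot_b in the frame of shelf_top between -0.015 and 0.015 m and z of pot_b in the frame of shelf_top between -0.006 and 0.006 m and contact force between the fingers and pot_b below 0.05 N and x of pot_c in the frame of shelf_top between -0.015 and 0.015 m and z of pot_c in the frame of shelf_top between -0.006 and 0.006 m and contact force between the fingers and pot_c below 0.05 N and ((horizontal distance between pot_a and pot_b between 0.056 and 0.09 m and horizontal distance between pot_a and pot_c between 0.056 and 0.09 m and horizontal distance between pot_b and pot_c above 0.112 m) or (horizontal distance between pot_b and pot_a between 0.056 and 0.09 m and horizontal distance between pot_b and pot_c between 0.056 and 0.09 m and horizontal distance between pot_a and pot_c above 0.112 m) or (horizontal distance between pot_c and pot_a between 0.056 and 0.09 m and horizontal distance between pot_c and pot_b between 0.056 and 0.09 m and horizontal distance between pot_a and pot_b above 0.112 m))); the arm keeps its last pose, push and grip.
It fails at once if a bystander is shoved more than 30 mm or knocked over (distance of any of bowl, vase, dish, saucers, jar, mug from where it was at the start of the episode above 0.03 m or angle between any of bowl, vase, dish, saucers, jar, mug's own z axis and vertical above 0.5 rad).
It fails at once if a pot is let go while more than 15 mm above the shelf ((height (world z) of pot_a above 0.045 m and contact force between the fingers and pot_a below 0.02 N) or (height (world z) of pot_b above 0.045 m and contact force between the fingers and pot_b below 0.02 N) or (height (world z) of pot_c above 0.045 m and contact force between the fingers and pot_c below 0.02 N)).
It also fails if it takes over 64 s, if anything falls off the work surface, if the arm or the gripper's body presses on something with over 40 N, if the wrist force passes 120 N, or if a joint passes its speed limit or range.

## Robot

A 7-joint arm with a two-finger parallel gripper is mounted at the origin on the work surface. World frame = base frame: x ahead of the robot, y to its left, z up, the work surface at z = 0. Lengths are in mm, angles in rad, forces in N, time in s.
With the tool pointing down it reaches from about 400 to 900 mm from the base axis. Payload 5.6 kg.
Tool frame: the origin (TCP) lies midway between the tips of the shut fingers; the grasp point (between the pads) lies 19 mm behind it; z points along the fingers, y is the line along which they close (so a half turn about z gives the same grasp; the last joint's range is limited). The gripper opens to 92 mm and grips with 3 to 60 N. Pads are 20 mm wide; open, the fingers measure 128 mm over their backs; the gripper's body (75 mm by 189 mm) begins 69 mm behind the grasp point.
Start: joints at [-1.172, 0.468, -0.012, 1.603, 0.006, 1.071, -0.056], TCP at [277.959, 587.578, 214.592] pointing down, gripper open.
Joint ranges: [-2.53, 2.53], [-0.31, 2.02], [-1.57, 1.55], [0.28, 2.44], [-1.29, 4.43], [0.15, 1.84], [-2.92, 2.92]. Speed limits (rad/s): [2.57, 2.57, 3.14, 3.14, 3.14, 3.14, 3.14].

## Interface

Orientations are given as a rotation vector (axis times angle).
In Python, from cell import robot, grip, kin, viewer gives the robot as it stands. Calls block until the motion is done:
- robot.movep(position, orientation): joint-space move of the TCP to a pose.
- robot.servo_line(position, feed=150, rotation=None): straight line of the TCP; rotation=None keeps the orientation; feed is the mean speed in mm/s.
- robot.goto_joints(angles): joint-space move.
- grip(opening, newtons=None): opening from 0.0 (shut) to 1.0 (fully open); newtons is the grip in N (None keeps the last); returns when the fingers have stopped.
- robot.hold(seconds).
- kin.ik(position, orientation): joint angles nearest the present ones, or None.
- robot.observe(): the state.
- viewer.read_camera(name): name is "scene" or "top" or "wrist"; returns the picture (420x560x3 uint8, red, green, blue); there is no depth.
- viewer.camera_info(name): a dict with "camera_matrix" (3x3 intrinsics, pixels), "R" (3x3) and "t" (3): a world point X has camera coordinates R X + t. Camera axes: x right, y down, z forward; pixel columns grow to the right and rows downward; lengths in mm; the calibration is good to about 2 mm. A picture is of the moment at which its call begins: read the wrist's pose just before it. camera_info takes no time and is no camera call; for the wrist camera it gives the pose at the moment of the call.
A pose or a line that the arm cannot do raises robot.IKError and nothing moves.
- robot.job_done(): hands the job in; it is judged then, once.
Trained networks look in the newest picture that a camera, given by its name, has taken for a name from the list of things; names that differ only in an ending like _2 or _b are one class to them, and where a whole thing is asked for, a point or a joint stands for the part that bears it (a point fixed in the world has none). Each returns a list of dicts, best first, with "confidence" (0 to 1); they miss things now and then, are a little off and sometimes report something else, mostly with a low value. They report only what shows in the picture. A call takes as long as a camera call. They do not tell look-alikes from the thing itself.
- viewer.silhouettes(name, camera): "mask" (420x560 bool, what is visible of it).
- viewer.pinpoint(name, camera): "at" ([x, y, z] in mm, in the coordinates of the camera as it stood for that picture, good to about 4 mm: a listed point, or the origin of a listed thing).
The state is a dict: "t": time; "joints": joint angles; "joint_velocities": joint speeds; "joint_torque": joint torques, N m; "tcp_pos": TCP position; "tcp_rot": TCP orientation; "contact_force": force on the tool from outside, world axes, zero at the start; "wrist_torque": the same for the moment, N m; "grip_width": opening from 0.0 (shut) to 1.0 (fully open); "grip_force": force on a finger pad.
Only numpy, scipy, OpenCV 4.12 (cv2) and the standard library are available. Lean on these libraries where they do the work, as an engineer would, in place of code of your own. Each camera call takes 0.05 s, during which the arm holds its last target. There are 200 camera calls.

## Working session

There is one attempt and no reset: what is moved stays moved. The work goes in short steps, each a Python script; the robot and the scene stay as the last script left them, time stands still between calls to the robot, and variables do not carry over. Pictures are saved under pics/ and viewed, at most 10 in all, crops included, and the job is handed in when it is done.

```bash
ls; mkdir -p pics
cat > h.py <<'E'
import numpy as np, cv2
from cell import robot, grip, kin, viewer
def cam2w(p,info): return np.array(info["R"]).T@(np.array(p)-np.array(info["t"]))
def proj(X,info):
    c=np.array(info["camera_matrix"])@(np.array(info["R"])@np.array(X)+np.array(info["t"])); return c[:2]/c[2]
def ray(px,info,z):
    R=np.array(info["R"]);t=np.array(info["t"]);C=-R.T@t
    d=R.T@np.linalg.inv(np.array(info["camera_matrix"]))@np.array([px[0],px[1],1.]); return C+d*(z-C[2])/d[2]
def save(im,n): cv2.imwrite("pics/"+n,im[:,:,::-1])
E
python3 - <<'E'
from h import *
for c in ["scene","top"]:
    im=viewer.read_camera(c); save(im,c+"0.png"); info=viewer.camera_info(c)
    print(c,np.round(-np.array(info["R"]).T@info["t"]))
    for n in ["pot_a","shelf_top","lid_hinge","lid_handle","crate_in","bowl","vase","dish","saucers","jar","mug"]:
        for d in viewer.pinpoint(n,c):
            w=cam2w(d["at"],info); print(n,round(d["confidence"],2),np.round(w),np.round(proj(w,info)))
print(robot.observe())
E
```

```text
pics
scene [1115.  221. 1018.]
pot_a 0.98 [ 314. -282.   -0.] [253. 152.]
pot_a 0.94 [331. 148.  -2.] [389. 210.]
pot_a 0.81 [ 640. -260.   31.] [196. 231.]
pot_a 0.76 [ 437. -309.   -1.] [223. 177.]
pot_a 0.74 [ 302. -400.   -3.] [221. 136.]
pot_a 0.73 [ 421. -125.    1.] [283. 196.]
pot_a 0.65 [784. -65.   2.] [235. 317.]
shelf_top 0.83 [ 624. -174.   30.] [229. 239.]
lid_hinge 0.9 [450. 215.  95.] [407. 234.]
lid_handle 0.92 [611. 256. 146.] [407. 287.]
bowl 0.92 [422.  17.  -5.] [331. 217.]
vase 0.89 [780.  69.   2.] [288. 341.]
dish 0.7 [785. -64.   1.] [235. 317.]
saucers 0.78 [ 427. -469.    2.] [178. 155.]
saucers 0.28 [420.  19.  -2.] [332. 216.]
jar 0.9 [ 633. -469.   -1.] [135. 205.]
mug 0.97 [771. 226.   3.] [355. 371.]
top [ 270.  -74. 1529.]
pot_a 0.85 [ 318. -288.    4.] [352. 295.]
pot_a 0.74 [ 420. -123.   -3.] [292. 261.]
pot_a 0.72 [ 440. -307.    3.] [356. 251.]
pot_a 0.71 [ 307. -391.    1.] [389. 298.]
pot_a 0.69 [334. 145.  -0.] [198. 294.]
pot_a 0.68 [ 640. -263.   33.] [339. 181.]
shelf_top 0.73 [ 628. -169.   29.] [306. 187.]
lid_hinge 0.92 [448. 212. 101.] 
[... 421 characters left out ...]
6749198, -0.01155912,  1.60269764,  0.0059997 ,
        1.07136784, -0.05631046]), 'joint_velocities': array([-4.11990210e-04,  1.49132129e-03, -1.09091072e-03,  9.66108192e-05,
        7.56062336e-04,  1.99129705e-03,  6.87036729e-04]), 'joint_torque': array([-8.86612233e-04, -5.20428586e+01, -1.32224103e-02, -2.44055593e+01,
       -5.67556999e-02,  1.13230562e-02,  8.21652634e-06]), 'tcp_pos': array([277.99749938, 587.57490974, 214.59853106]), 'tcp_rot': array([6.88535834e-01, 3.06514133e+00, 9.27010585e-05]), 'contact_force': array([-0.18575604,  0.01678363, -0.86263996]), 'wrist_torque': array([ 0.00779216, -0.00041904, -0.02797815]), 'grip_force': 0.0, 'grip_width': 0.9985522481100358}
```

View pics/scene0.png

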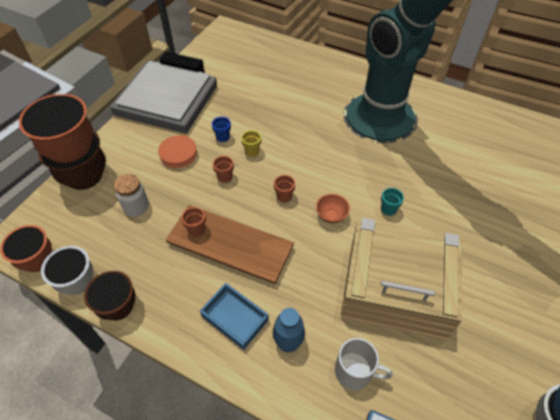

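View pics/top0.png

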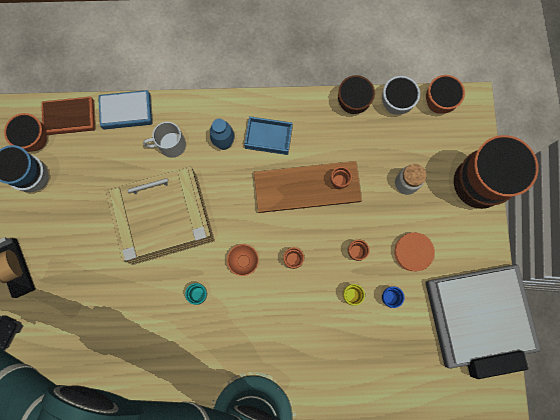

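Scene pixels of candidates for the strays:
- **Terracotta pots on the table:** (284,188) and (223,169). These two match the description.
- **Look-alikes to leave alone:** blue (221,128), yellow (251,143) and turquoise (391,202).
- **Already on the shelf:** (193,222), which is pot_c.
- **Bystander:** bowl (332,208).

I'm choosing the two terracotta pots, at about (420,-124) and (438,-308). Next I'll check them close up with the wrist camera and fit the shelf.

```bash
cat >> h.py <<'E'
def down(th):  # tool z down, tool y at heading th
    f=(th+np.pi/2)/2; return np.pi*np.array([np.cos(f),np.sin(f),0])
E
python3 - <<'E'
from h import *
for c in ["scene","top"]:
    im=cv2.imread(f"pics/{c}0.png"); info=viewer.camera_info(c)
    hsv=cv2.cvtColor(im,cv2.COLOR_BGR2HSV); u,v=np.round(proj([628,-150,30],info)).astype(int)
    p=hsv[v-3:v+4,u-3:u+4].reshape(-1,3).mean(0); print(p)
    m=(np.abs(hsv.astype(float)-p)<[6,45,40]).all(2).astype(np.uint8)
    m=cv2.morphologyEx(m,cv2.MORPH_CLOSE,np.ones((5,5)));m=cv2.morphologyEx(m,cv2.MORPH_OPEN,np.ones((5,5)))
    n,l,s,_=cv2.connectedComponentsWithStats(m); k=l[v,u]
    ct=max(cv2.findContours((l==k).astype(np.uint8),0,1)[0],key=cv2.contourArea)
    W=np.array([ray(q[0],info,30)[:2] for q in cv2.convexHull(ct)],np.float32)
    print(c,cv2.minAreaRect(W))
o=robot.observe()
for th in [0,np.pi]:
    for p in [[420,-124,260],[620,-170,200]]: print(th,p,kin.ik(p,down(th)))
i0=viewer.camera_info("wrist");R=np.array(i0["R"]);print("cam rel",-R.T@i0["t"]-o["tcp_pos"], R, i0["camera_matrix"])
E
```

```text
[ 12.81632653 143.2244898  140.40816327]
scene ((628.1626586914062, -171.70718383789062), (128.56614685058594, 305.38031005859375), 4.275031089782715)
[ 13.79591837 145.71428571 133.48979592]
top ((630.5881958007812, -171.86717224121094), (119.65851593017578, 301.54193115234375), 4.614716053009033)
0 [420, -124, 260] [-0.56204927  0.02150415  0.80302948  2.08060289 -0.01787557  1.04612256
  0.24981979]
0 [620, -170, 200] [-0.2907166   0.5414568   0.71528146  1.67171748 -0.39383571  1.07761846
  0.54349656]
3.141592653589793 [420, -124, 260] [-0.85184707  0.01282227  1.10644127  2.08991405 -0.01324749  1.045974
 -2.88039331]
3.141592653589793 [620, -170, 200] [-0.59170197  0.86545413  1.34292667  1.68873111 -0.87172645  1.32112588
 -2.22016517]
cam rel [-71.25043     33.59943224 170.27237198] [[ 4.28507792e-01  9.03537930e-01 -5.30481839e-04]
 [ 8.67763463e-01 -4.11377841e-01  2.78845558e-01]
 [ 2.51729310e-01 -1.19947827e-01 -9.60335813e-01]] [[314.77832251   0.         278.48368578]
 [  0.         314.77832251 209.67765356]
 [  0.           0.           1.        ]]
```

Run:
```python
from h import *
th=np.radians(4.5)
robot.movep([500,-180,270],down(th)); robot.hold(0.2)
info=viewer.camera_info("wrist"); im=viewer.read_camera("wrist"); save(im,"w1.png")
for n in ["pot_a","shelf_top"]:
    for d in viewer.pinpoint(n,"wrist"):
        w=cam2w(d["at"],info); print(n,round(d["confidence"],2),np.round(w),np.round(proj(w,info)))
# collar rim: mask of each pot
for d in viewer.silhouettes("pot_a","wrist"):
    ys,xs=np.nonzero(d["mask"]); print(round(d["confidence"],2),xs.min(),xs.max(),ys.min(),ys.max())
t=np.array([630,-172,30.]);Rz=np.array([[np.cos(th),-np.sin(th)],[np.sin(th),np.cos(th)]])
b=im.copy()
for c in [(-60,-150),(60,-150),(60,150),(-60,150)]:
    u=proj([*(t[:2]+Rz@c),30],info); cv2.circle(b,tuple(int(x) for x in u),3,(255,0,255),1)
save(b,"w1b.png"); print(robot.observe()["t"])
```

```text
pot_a 0.82 [ 319. -286.    2.] [152. 238.]
pot_a 0.78 [ 642. -263.   29.] [375. 246.]
pot_a 0.75 [ 419. -125.   -1.] [222. 132.]
pot_a 0.71 [ 437. -304.    1.] [231. 254.]
shelf_top 0.85 [ 632. -171.   27.] [378. 181.]
0.87 204 247 241 291
0.8 192 241 108 158
0.77 356 409 232 268
0.74 111 164 223 271
4.4167
```

View pics/w1b.png

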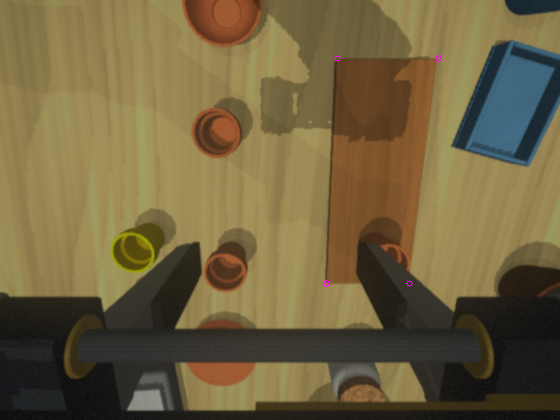

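The picture shows both terracotta strays with their collars, at (217,132) and (226,271). The yellow look-alike is at (133,251) and pot_c is on the shelf at (390,258). My shelf corner marks sit on the board's corners, so I'll pick and place stray A now.

```bash
cat >> h.py <<'E'
th=np.radians(4.5); S=np.array([630,-172.]); Rz=np.array([[np.cos(th),-np.sin(th)],[np.sin(th),np.cos(th)]])
def pickplace(src,loc):
    o=down(th); d=S+Rz@loc; grip(1.0)
    robot.movep([*src,150],o); robot.servo_line([*src,31],150); grip(0.0,20)
    s=robot.observe(); print("grip",s["grip_width"]*92,s["grip_force"],s["tcp_pos"])
    if not 50<s["grip_width"]*92<65: print("BAD"); return
    robot.servo_line([*src,160],200); robot.movep([*d,160],o); print(robot.observe()["grip_width"]*92)
    robot.servo_line([*d,75],150); robot.servo_line([*d,61.3],25); robot.hold(0.1)
    s=robot.observe(); print("placed",s["tcp_pos"],s["contact_force"],s["t"])
    grip(0.9); robot.hold(0.1); robot.servo_line([*d,160],150); print(robot.observe()["t"])
E
python3 - <<'E'
from h import *
pickplace([420,-124.3],[1,-17])
E
```

```text
grip 57.8729699574688 20.000498426852573 [ 420.39564485 -124.1979878    31.25433158]
58.25924561496418
placed [ 632.17831411 -188.75390271   61.37503809] [-2.471664    0.12920542  2.42405472] 10.05
11.5
```

Run:
```python
from h import *
robot.movep([438,-306.7,190],down(th))
info=viewer.camera_info("wrist"); im=viewer.read_camera("wrist"); save(im,"w2.png")
P=[]
for d in viewer.pinpoint("pot_a","wrist"):
    w=cam2w(d["at"],info); print(round(d["confidence"],2),np.round(w,1),"loc",np.round(Rz.T@(w[:2]-S),1))
    if abs(w[0]-438)<12 and abs(w[1]+306.7)<12: P.append(w[:2])
b=np.array([438,-306.7]) if not P else (np.array([438,-306.7])+P[0])/2
print("B",b); pickplace(b,[2,56])
robot.movep([500,-60,270],down(th))
for c in ["wrist","top","scene"]:
    info=viewer.camera_info(c); im=viewer.read_camera(c); save(im,c+"3.png")
    for d in viewer.pinpoint("pot_a",c):
        w=cam2w(d["at"],info); print(c,round(d["confidence"],2),np.round(w,1),"loc",np.round(Rz.T@(w[:2]-S),1))
```

```text
0.97 [ 632.  -188.7   30.8] loc [  0.7 -16.8]
0.85 [ 439.4 -303.1    1. ] loc [-200.3 -115.8]
0.81 [ 316.7 -285.7    1.9] loc [-321.3  -88.8]
0.76 [ 306.  -391.4    0.8] loc [-340.2 -193.3]
0.59 [ 639.5 -263.5   33.4] loc [  2.3 -91.9]
B [ 438.72433595 -304.91071851]
grip 56.236278086000354 20.000165960600498 [ 438.73799046 -304.97279064   31.16330076]
56.440767027619785
placed [ 627.51446834 -115.89195535   61.23737577] [-0.85057327 -0.25224204  0.90629655] 18.0583
19.525
wrist 0.96 [ 625.5 -116.1   28.4] loc [-0.1 56.1]
wrist 0.75 [ 631.2 -190.2   31. ] loc [ -0.2 -18.2]
wrist 0.67 [ 639.9 -261.5   30.9] loc [  2.9 -90. ]
wrist 0.5 [ 305.6 -389.6    0.5] loc [-340.5 -191.5]
top 0.87 [ 306.6 -392.5    2.7] loc [-339.7 -194.5]
top 0.8 [ 630.6 -187.2   25.6] loc [ -0.6 -15.2]
top 0.76 [ 318.8 -284.3    2.2] loc [-319.1  -87.6]
top 0.71 [ 641.8 -264.2   34.7] loc [  4.5 -92.8]
top 0.64 [334.2 146.1  -0.6] loc [-269.9  340.3]
top 0.58 [ 630.1 -116.8   34.2] loc [ 4.4 55. ]
scene 0.88 [ 626.4 -117.8   29.5] loc [ 0.7 54.3]
scene 0.87 [ 314.1 -285.     0.5] loc [-323.8  -87.9]
scene 0.8 [ 638.3 -266.9   27. ] loc [  0.8 -95.3]
scene 0.74 [ 305.1 -395.1    3. ] loc [-341.4 -196.9]
scene 0.7 [ 629.4 -191.1   28. ] loc [ -2.1 -19. ]
```

View pics/wrist3.png

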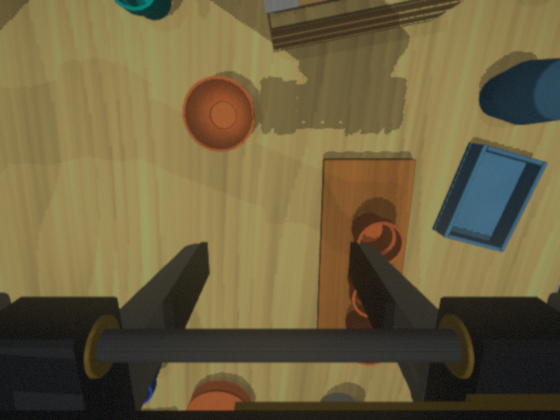

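Both pots stand on the row, with local x about 0 to 4 mm and spacings of about 73 mm. In the wrist view they are at (378,238) and (358,298), upright. Next I'll measure the handle close up and check IK along the lid arc.

```bash
cat >> h.py <<'E'
from scipy.spatial.transform import Rotation as Ro
def lidpose(H,a,q,ratio,g=0.,half=0):
    u=np.array([np.cos(a),np.sin(a),0]);z=np.array([0,0,1.]);v=np.cross(z,u)
    bar=H+u*(170*np.cos(q)-45*np.sin(q))+z*(170*np.sin(q)+45*np.cos(q))
    R=Ro.from_rotvec(-v*q*ratio)*Ro.from_rotvec(down(a+half*np.pi))
    return bar+R.as_matrix()[:,2]*(19+g), R.as_rotvec()
E
python3 - <<'E'
from h import *
a=np.radians(14.9)
robot.movep([610,256,250],down(a)); robot.hold(0.2)
hs,gs=[],[]
for k in range(3):
  for c in ["wrist","top","scene"]:
    info=viewer.camera_info(c); im=viewer.read_camera(c)
    if k==0 and c=="wrist": save(im,"w4.png")
    for n,L in [("lid_handle",hs),("lid_hinge",gs)]:
        for d in viewer.pinpoint(n,c)[:1]:
            w=cam2w(d["at"],info); L.append(w); print(c,n,round(d["confidence"],2),np.round(w,1))
h=np.mean(hs,0);g=np.mean(gs,0);print(h,g,np.degrees(np.arctan2(h[1]-g[1],h[0]-g[0])),np.hypot(*(h-g)[:2]))
H=np.array([449,213.5,100.5])
for half in (0,1):
  for r in (0,.25,.5,.75,1):
    print(half,r,[kin.ik(*lidpose(H,a,np.radians(q),r,0,half)) is not None for q in range(0,61,10)],kin.ik(*lidpose(H,a,np.radians(60),r,0,half)))
print(robot.observe()["joints"],robot.observe()["t"])
E
```

```text
wrist lid_hinge 0.91 [446.6 215.7 102.4]
top lid_handle 0.76 [618.2 255.8 146.1]
top lid_hinge 0.94 [450.  212.4 101. ]
scene lid_hinge 0.72 [448.5 210.3  97. ]
wrist lid_handle 0.72 [617.9 258.4 145.1]
wrist lid_hinge 0.88 [447.5 213.7 103.5]
top lid_handle 0.57 [618.8 257.9 143.9]
top lid_hinge 0.96 [452.5 211.9 102.4]
scene lid_handle 0.97 [613.5 255.5 146.7]
scene lid_hinge 0.93 [448.4 216.7  94.9]
wrist lid_handle 0.92 [619.9 255.6 147.9]
wrist lid_hinge 0.81 [447.4 213.  102.5]
top lid_handle 0.56 [615.7 257.1 147.1]
top lid_hinge 0.9 [448.8 211.9 101. ]
scene lid_handle 0.68 [610.9 255.  147.8]
scene lid_hinge 0.94 [450.7 211.5  94.8]
[616.41787404 256.46660337 146.36868731] [448.92900349 213.01020376  99.95960373] 14.545147547956283 173.0346220420324
0 0 [True, True, True, True, True, True, True] [-1.2638249   0.33598096  0.96551024  1.87340566 -0.31037951  1.09232667
  0.08117453]
0 0.25 [True, True, True, True, True, True, True] [-1.50344283  0.15852767  1.09315001  2.06167393 -0.14068085  0.75171883
 -0.08315815]
0 0.5 [True, True, True, True, True, True, True] [-1.7602389
[... 257 characters left out ...]
se] None
1 0 [True, True, True, True, True, True, True] [ 0.4484934   0.61745512 -1.31004918  1.77458931  0.62934695  1.25435678
  2.37278978]
1 0.25 [True, True, True, True, True, True, True] [-0.93932844  0.11051934  0.44521393  2.03713785  0.02152479  0.75036913
  2.88521176]
1 0.5 [True, True, True, True, True, True, True] [-1.27442139 -0.012406    0.70648354  2.23359126  0.37983893  0.44173843
  2.53040401]
1 0.75 [True, True, True, True, True, True, True] [-1.55852531 -0.09447001  0.91049857  2.41730133  1.5112719   0.32723669
  1.40411169]
1 1 [True, True, True, True, True, True, False] None
[-1.03269783  0.56783842  0.86898822  1.57757193 -0.45443507  1.21011384
  0.18206079] 23.3833
```

View pics/w4.png

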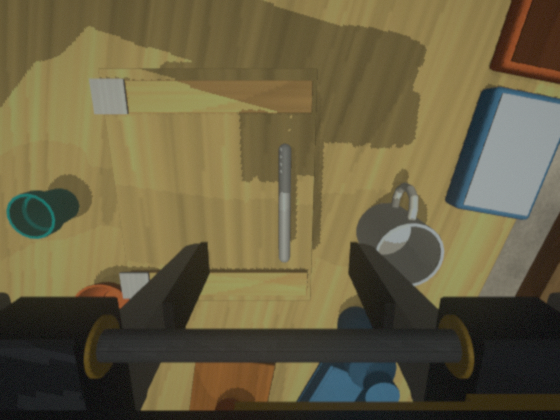

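The bar is at pixels (285,147) to (284,258), parallel to the tool's x axis. The mug and vase are clear of the gripper. I'll refine the bar position from those pixels, then grasp.

Run:
```python
from h import *
info=viewer.camera_info("wrist")
e1=ray((285.5,147),info,147);e2=ray((284.5,258),info,147);m=(e1+e2)/2;d=e1-e2
print(m,np.linalg.norm(d),"lid heading",np.degrees(np.arctan2(d[1],d[0]))-90)
a=np.radians(14.7); u=np.array([np.cos(a),np.sin(a),0])
G=np.array([449,213,100.5]); b=(m+np.array([616.4,256.5,145.5]))/2; b[2]=145.5
H=(G+(b-170*u-[0,0,45]))/2; H[2]=100.5
bar=H+170*u+[0,0,45]; print("H",H,"bar",bar)
p,o=lidpose(H,a,0,.25); robot.servo_line(p+[0,0,60],150,o); robot.servo_line(p,80)
print(robot.observe()["contact_force"])
grip(0.0,20); s=robot.observe(); print(s["grip_width"]*92,s["grip_force"],s["tcp_pos"]-p,s["contact_force"],s["t"])
np.save("H.npy",H)
info=viewer.camera_info("wrist"); im=viewer.read_camera("wrist"); save(im,"w5.png")
```

```text
[614.61898032 260.64728087 147.        ] 103.39943190518349 lid heading 14.676051950574958
H [450.0369861  214.21739493 100.5       ] bar [614.47250407 257.35624551 145.5       ]
[-0.1553082  -0.14672585  0.36884732]
10.143500973253781 19.9998477101326 [0.5485906  0.16114033 0.00378822] [ 2.3003317   0.81277597 -2.41593595] 25.95
```

View pics/w5.png

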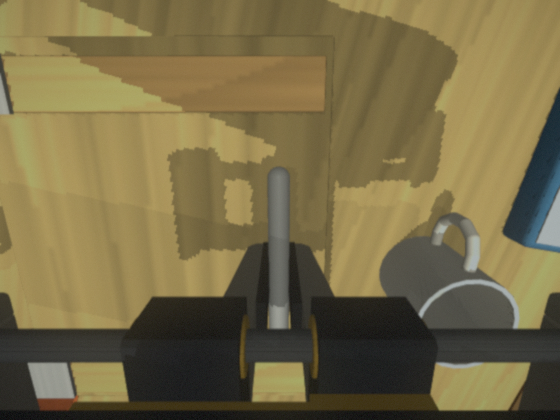

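The fingers hold the bar at (278,250), and the width of about 10 mm agrees with the 11 mm bar. Now I'll raise the lid along the arc.

Run:
```python
from h import *
H=np.load("H.npy");a=np.radians(14.7);u=np.array([np.cos(a),np.sin(a),0]);H=H+0.6*u
for q in range(7,64,7):
    q=min(q,60)
    p,o=lidpose(H,a,np.radians(q),.25); robot.servo_line(p,60,o); s=robot.observe()
    print(q,np.round(s["tcp_pos"]-p,1),np.round(s["contact_force"],1),round(s["grip_width"]*92,1),round(s["grip_force"],1),round(s["t"],1))
    if np.linalg.norm(s["contact_force"])>60 or s["grip_width"]*92<5: print("STOP");break
robot.hold(0.5)
for c in ["scene","top","wrist"]:
    info=viewer.camera_info(c); im=viewer.read_camera(c); save(im,c+"6.png")
    for n in ["lid_handle","lid_hinge"]:
        for d in viewer.pinpoint(n,c)[:1]:
            w=cam2w(d["at"],info); r=w-H; x,z=r@u,r[2]; print(c,n,round(d["confidence"],2),np.round(w,1), "q",np.degrees(np.arctan2(z,x)-np.arctan2(45,170)))
    for d in viewer.pinpoint("pot_a",c):
        w=cam2w(d["at"],info); l=Rz.T@(w[:2]-S)
        if abs(l[0])<40: print("pot",np.round(l,1),w[2])
s=robot.observe();R=Ro.from_rotvec(s["tcp_rot"]).as_matrix();b=s["tcp_pos"]-19*R[:,2]-H
print("q from grip",np.degrees(np.arctan2(b[2],b@u)-np.arctan2(45,170)),np.hypot(b[2],b@u),s["contact_force"],s["t"])
```

```text
7 [0.  0.  0.1] [ 3.5  0.3 -3.2] 10.4 20.0 26.5
14 [0.3 0.1 0.2] [ 3.4  0.8 -2.7] 10.4 20.0 27.0
21 [0.5 0.1 0.2] [ 3.8  1.1 -0.8] 10.4 20.0 27.5
28 [0.9 0.2 0.3] [5.7 1.5 0.4] 10.1 20.0 28.0
35 [1.3 0.2 0.6] [6.3 1.6 1.9] 10.6 20.0 28.5
42 [1.6 0.3 1. ] [6.6 1.4 3.5] 10.3 20.0 29.0
49 [2.1 0.4 1.5] [ 5.6 -0.   5.2] 10.3 20.0 29.5
56 [2.6 0.5 2. ] [5.6 1.5 8. ] 10.2 20.0 30.0
60 [2.7 0.6 2.3] [4.5 0.2 8.6] 10.0 20.0 30.4
scene lid_handle 0.73 [495.3 225.4 268. ] q 59.815598734409306
scene lid_hinge 0.66 [448.4 216.6  95.9] q -123.85542912006784
pot [ 0.  56.2] 26.069291119057485
pot [ -0.4 -20.9] 28.764573496142408
pot [  0.7 -89.8] 28.345986174621263
top lid_handle 0.92 [501.3 226.8 266.8] q 57.7694691236517
top lid_hinge 0.79 [448.3 211.8  97.6] q -150.15240429526705
pot [  2.2 -93.7] 34.900408326710966
pot [ -1.1 -17. ] 28.57110590456743
pot [ 1.6 55.3] 31.8762376226298
wrist lid_handle 0.9 [502.7 226.1 269.5] q 57.65076037529729
wrist lid_hinge 0.78 [448.2 212.9 102.6] q 127.25426430345885
pot [-2.1 57.1] 30.463333433926095
q from grip 59.26561333649834 178.70756821178986 [5.46699355 0.64483504 9.59490096] 31.4583
```

View pics/scene6.png

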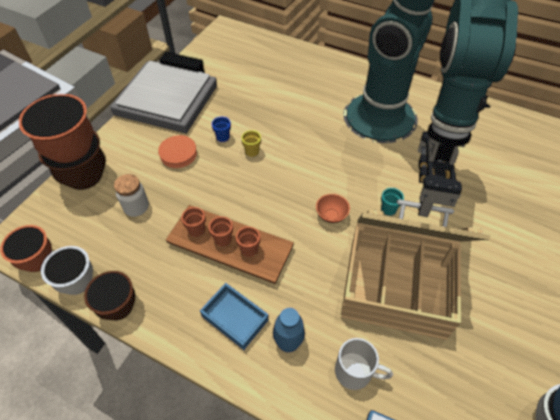

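The lid stands at about 58–59° in the gripper (handle at (425,207)). The three pots are in a straight row at (194,222), (221,231) and (248,241), and the bystanders haven't moved. Handing in.

Run:
```python
from h import *
robot.hold(0.5); s=robot.observe(); print(np.abs(s["joint_velocities"]).max(),s["grip_force"],s["t"]); print(robot.job_done())
```

```text
0.0018178323958440113 20.00138372182846 31.9583
the job is handed in; nothing more can be done
None
```

The job is handed in at about 32 s: the three pots stand in a straight row on the shelf about 15 mm apart, the gripper still holds the lid at about 59°, and the other ceramics look undisturbed; no verdict came back.

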